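Unlock the charging bay and dock the remote control

ROBOT

A 6-joint arm with a two-finger parallel gripper is mounted at the origin on a cart in front of the work surface, level with it; the furniture and walls round the work are solid. World frame = base frame: x ahead of the robot, y to its left, z up, the work surface at z = 0. Lengths are in m, angles in rad, forces in N, time in s.
With the tool pointing down it reaches from about 0.375 to 0.925 m from the base axis. Payload 5.7 kg.
Tool frame: the origin (TCP) lies on the centre line of the jaws, within the pads' length; the fingertips stand manip.tip_extent ahead of it and the grasp point (between the pads) lies 8 mm behind it (manip.tip_extent is the distance from the TCP to the fingertips, in m); z points along the fingers, y is the line along which they close (so a half turn about z gives the same grasp; the last joint's range is limited). The gripper opens to 88 mm and grips with 3 to 60 N. Pads are 20 mm wide; open, the fingers measure 115 mm over their backs; the gripper's body (75 mm by 178 mm) begins 61 mm behind the grasp point.
Start: joints at [1.146, 0.359, 1.51, -0, 1.272, -0.115], TCP at [0.183, 0.571, 0.234] pointing down, gripper open.
Joint ranges: [-2.97, 2.97], [-1.01, 2.36], [0.21, 2.38], [-0.96, 4.11], [0.2, 2.71], [-2.98, 2.98]. Speed limits (rad/s): [2.39, 2.39, 3.14, 3.14, 3.14, 3.14].

INTERFACE

Orientations are given as a rotation vector (axis times angle).
In Python, from workcell import manip gives the robot as it stands.
- The arm moves only by the tool move_tool, called after "Request:" as a command line: name --pt "numbers of a row" for each row, then --argument value for the rest. Schema: {"type":"object","properties":{"rows":{"type":"array","items":{"type":"object","properties":{"tx":{"type":"number"},"ty":{"type":"number"},"tz":{"type":"number"},"drx":{"type":"number"},"dry":{"type":"number"},"drz":{"type":"number"}},"additionalProperties":false},"minItems":1,"maxItems":8},"aperture":{"type":"number"},"force":{"type":"number"},"only":{"type":"string"},"quiet":{"type":"boolean"},"lines":{"type":"string"}},"required":["rows"],"additionalProperties":false}. rows is a list of rows, 1 to 8 of them, each an object with the fields tx, ty, tz (the shift in m), drx, dry, drz (a rotation vector in rad); a field left out counts as zero; each row shifts and turns the commanded pose from where the row before left it, along the tool's axes as they then stand; what a row does not reach is not made up. A row lasts 1/10 s, in which the tool goes at most 0.05 m and 0.15 rad, less where a joint would pass 70% of its speed; a pose out of reach is approached as far as the arm can. aperture is the finger opening in m, set as the call begins (left out keeps the last). The fingers move at their own pace and stop on an object; force is the grip in N (left out, the last holds). Time passes only in rows, so rows that do not move let the fingers close. The tool returns the time, the measured TCP pose, the force, the opening and the grip force at its end. only (a regular expression) keeps the lines of the reply that match it, lines (a string "A,B") keeps lines A to B, and quiet returns only ok. Input that does not fit is refused with a message, and nothing moves.
- manip.get_state(): the state, without advancing time (a new reading comes with each control period).
- manip.read_camera(name): name is "side" or "top" or "wrist"; returns a dict with "pixels" (384x512x3 uint8, red, green, blue), "intrinsics" (3x3 intrinsics, pixels), "R" (3x3) and "t" (3): a world point X has camera coordinates R X + t. Camera axes: x right, y down, z forward; pixel columns grow to the right and rows downward; lengths in m; the calibration is good to about 2 mm. A picture is of the moment at which its call begins. There is no depth.
- manip.close_job(): hands the job in; it is judged then, once.
The state is a dict: "time": time; "q": joint angles; "qd": joint speeds; "joint_torque": joint torques, N m; "position": TCP position; "eef_rot": TCP orientation; "force": force on the tool from outside, world axes, zero at the start; "ft_torque": the same for the moment, N m; "gripper_width": finger opening in m; "grasp_force": force on a finger pad.
Only numpy, scipy, OpenCV 4.12 (cv2) and the standard library are available. Lean on these libraries where they do the work, as an engineer would, in place of code of your own. Each camera call takes 0.05 s, during which the arm holds its last target. There are 200 camera calls.

TASK

Put the remote control on charge. It is parked head-first (the number-key end) in the dock's left-hand bay; the charging bay on the right is shut by a sliding shutter that a small bolt on the roof locks: slide the bolt back, take the remote out, slide the shutter fully open to the left, and then slide the remote tail-first under the roof of the right-hand bay until it meets the back wall, flat on the desk with its buttons up and its head pointing out. Leave bolt back and shutter open, and do not disturb the other things on the desk.

Things in the scene. Friction and masses are not known exactly. Their poses are not given: they have to be found in the camera images.
- dock: Grey two-bay remote-control dock, fixed on the desk, 120 deep (x) x 138 wide (y) mm. Origin on the desk under its centre; x points into the bays, y to the left seen from the front, z up. Roof from z=28 to 34 mm over two bays, centred on y=+33 (left) and y=-33 mm (right, charging), each 60 mm wide, open at the front x=-60 mm, back wall at x=+25 mm, no floor (things slide on the desk).
- remote: Dark slim remote control, 173 long (x) x 45 wide (y) x 19 high (z) mm, 0.11 kg. Origin: centre of its underside; z points out of the button side, x to its head (the end with the number keys and round power key, hidden at the start). It starts buttons up in the left bay, head in, with about 85 to 110 mm of its tail half sticking out, to be gripped across its width.
- remote_tail (a point): Middle of the remote's tail end face (the end nearest the row of four small keys, its last 25 mm plain), 86.5 mm from its origin along -x, 9.5 mm above its underside.
- bay_mouth (a point): Point on the desk in the middle of the right (charging) bay's mouth, in line with the front ends of the dock's walls (x=-60, y=-33 mm in the dock). Axes as the dock's.
- bay_back (a point): Point on the desk at the middle of the right bay's back wall, 85 mm further in than bay_mouth. Axes as the dock's.
- bolt (a joint): Steel lock bolt on the dock's roof, in m: 0 to 0.004 at the start = locked, its tip between two lugs on the shutter's top; grows to 0.028 as it is slid to the rear (the dock's +x). The lugs are free from about 0.015. It stays where it is left; friction about 1.5 N.
- bolt_knob (a point): Centre of the bolt's black upright knob, 14 (x) x 12 (y) x 30 (z) mm, 60 mm above the desk (knob from z=45 to 75 mm); moves with the bolt. The steel staples before and behind it reach 50 mm above the desk.
- shutter (a joint): Aluminium shutter across the dock's front (x=-68 to -63 mm, down to 4 mm above the desk), in m: 0 = right bay shut (start); grows to the left (dock's +y) to 0.066 = right bay fully open, left bay covered. Held while the bolt is in, and stopped by the remote while that sticks out of the left bay. Friction about 1.5 N, no spring.
- shutter_grip (a point): Centre of the black upright grip fin on the shutter's top, 18 (x) x 12 (y) x 38 (z) mm, 56 mm above the desk, free from z=38 to 75 mm; moves with the shutter. The shutter's two lugs, 27 mm and more to its left, reach 49 mm above the desk.
- mouse: White computer mouse, 60x106x38 mm, a bystander to the right of the dock. Origin under its centre.
- lidded_pot: Small white pot with a dark lid, 64 mm across, 40 mm high, a bystander in front of the dock to the right. Origin under its centre.
- seal: Small wooden hand stamp standing upright, 23x42x67 mm, a bystander to the right, near the desk's right edge. Origin under its centre. Beyond that edge, outside the desk, stands a tall solid rack that the arm must pass clear of.
- usb: Red USB stick, 18x52x8 mm, a bystander lying on the left rear part of the dock's roof. Origin under its centre.

How it is judged:
On the way, in this order (a step that is already met when the one before it is completed fails the run):
1. The bolt is slid back, freeing the shutter (value of joint bolt above 0.015 m), for 0.1 s.
2. The shutter is slid fully open to the left (value of joint shutter above 0.058 m), for 0.1 s.
At the end, for the whole second after the job is handed in: The bolt is back (over 15 mm) and the shutter open (over 58 mm of 66); the remote rests flat on the desk (within 0.1 rad), buttons up, in the right bay, tail inwards with its tail end within 8 mm of the back wall and within 20 mm of the bay's middle line, head out (value of joint bolt above 0.015 m and value of joint shutter above 0.058 m and x of remote_tail in the frame of bay_back between -0.008 and 0.005 m and y of remote_tail in the frame of bay_back between -0.02 and 0.02 m and x of remote in the frame of bay_back below -0.07 m and angle between remote's own z axis and vertical below 0.1 rad and height (world z) of remote below 0.008 m and linear speed of remote below 0.01 m/s); the robot touches nothing.
It fails at once if The mouse is moved by more than 30 mm (distance of mouse from where it was at the start of the episode above 0.03 m).
It fails at once if The lidded pot is moved by more than 30 mm (distance of lidded_pot from where it was at the start of the episode above 0.03 m).
It fails at once if The seal is moved by more than 30 mm (distance of seal from where it was at the start of the episode above 0.03 m).
It fails at once if The usb is moved by more than 30 mm (distance of usb from where it was at the start of the episode above 0.03 m).
It also fails if it takes over 72 s, if anything falls off the work surface, if the arm or the gripper's body presses on something with over 40 N, if the wrist force passes 120 N, or if a joint passes its speed limit or range.

## Working session

There is one attempt and no reset: what is moved stays moved. The work goes in short steps, Python scripts to look and compute and a tool call to move; the robot and the scene stay as the last step left them, time stands still between calls to the robot, and variables do not carry over. Pictures are saved under pics/ and viewed, at most 10 in all, crops included, and the job is handed in when it is done.

```bash
ls; mkdir -p pics; python3 - <<'E'
from workcell import manip
import cv2,numpy as np
print(manip.get_state(), manip.tip_extent)
for n in("side","top"):
    c=manip.read_camera(n); cv2.imwrite(f"pics/{n}0.png",c["pixels"][:,:,::-1]); np.savez(f"{n}0.npz",**c)
    print(n,c["intrinsics"].tolist(),(-c["R"].T@c["t"]).round(3),c["R"].round(3).tolist())
E
```

```text
pics
workcell.py
{'time': 0.0, 'q': array([ 1.14589877e+00,  3.59457122e-01,  1.51141111e+00, -4.76781776e-05,
        1.27246945e+00, -1.15088510e-01]), 'qd': array([ 0.00033695,  0.00040053,  0.00048214, -0.00015317, -0.00174263,
        0.00115403]), 'joint_torque': array([ 2.00155722e-03, -5.15370619e+01, -2.70723903e+01,  6.73347898e-02,
        3.48360976e-02, -1.83500283e-04]), 'position': array([0.18267289, 0.57083273, 0.23284618]), 'eef_rot': array([-4.84616007e-01, -3.10356187e+00,  2.66051868e-03]), 'force': array([ 0.21906178, -0.19102466, -0.33992757]), 'ft_torque': array([0.03053093, 0.02180146, 0.03435571]), 'grasp_force': 0.0, 'gripper_width': 0.08788034573084182} 0.011
side [[489.18343533008857, 0.0, 249.89345046570543], [0.0, 489.18343533008857, 189.77807050517595], [0.0, 0.0, 1.0]] [0.378 0.959 0.633] [[-0.975, -0.22, 0.0], [-0.126, 0.556, -0.822], [0.181, -0.802, -0.57]]
top [[466.3857075711866, 0.0, 251.30264671319406], [0.0, 466.3857075711866, 192.96611028065632], [0.0, 0.0, 1.0]] [0.332 0.195 1.158] [[-0.07, -0.998, 0.006], [-0.976, 0.068, -0.206], [0.205, -0.02, -0.979]]
```

View pics/side0.png

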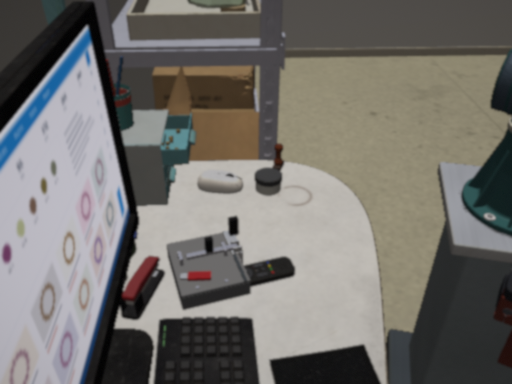

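View pics/top0.png

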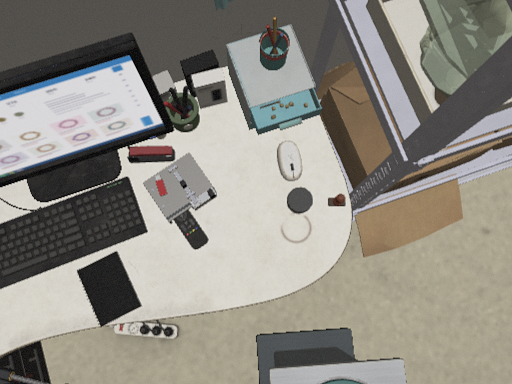

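The side view shows the dock near (208,268), the remote tail at (290,265), the fin at (233,225), the knob at (209,243). In the top view the dock is near (180,187) and the remote at (192,232). I'll enlarge both.

```bash
cat > h.py <<'E'
import numpy as np,cv2
from workcell import manip
def cam(n): return manip.read_camera(n)
def load(f): return dict(np.load(f))
def ray(c,p):
    d=c["R"].T@np.linalg.inv(c["intrinsics"])@np.array([p[0],p[1],1.]); return -c["R"].T@c["t"],d/np.linalg.norm(d)
def plane(c,p,z):
    o,d=ray(c,p); return o+d*(z-o[2])/d[2]
def tri(a,p,b,q):
    o,d=ray(a,p);u,e=ray(b,q); s=np.linalg.lstsq(np.c_[d,-e],u-o,rcond=None)[0]
    x,y=o+s[0]*d,u+s[1]*e; return (x+y)/2,np.linalg.norm(x-y)
def proj(c,X):
    v=c["intrinsics"]@(c["R"]@np.asarray(X,float)+c["t"]); return v[:2]/v[2]
E
python3 - <<'E'
import cv2,numpy as np
a=cv2.imread("pics/side0.png")[205:313,155:305]; b=cv2.imread("pics/top0.png")[145:253,135:235]
f=lambda i:cv2.resize(i,None,fx=5,fy=5,interpolation=cv2.INTER_CUBIC)
a,b=f(a),f(b); cv2.imwrite("pics/cs.png",a);cv2.imwrite("pics/ct.png",b)
E
```

```text
(no output)
```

View pics/cs.png

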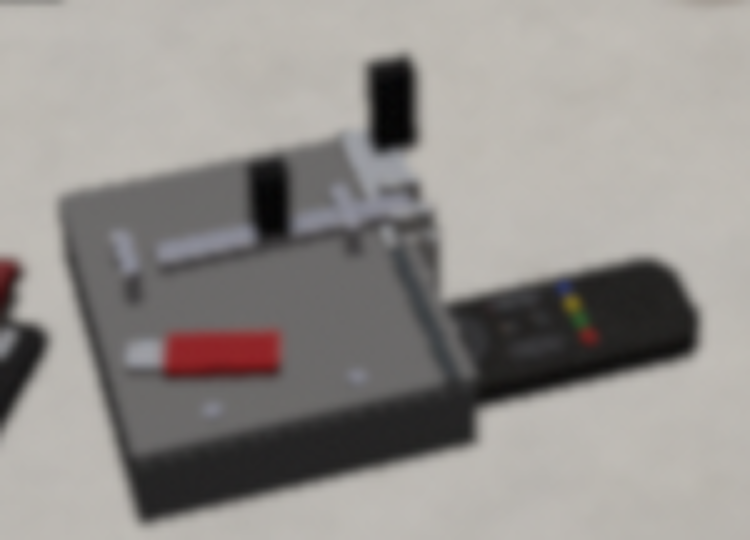

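View pics/ct.png

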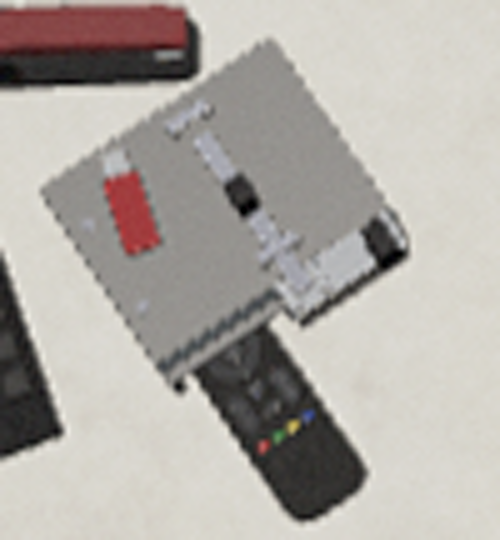

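The crops show the knob at (269,199) side / (242,195) top, the fin at (391,103) / (385,242), the remote's tail end at (690,320) / (335,500), and the roof corners clearly. Next I triangulate.

```bash
python3 - <<'E'
from h import *
S,T=load("side0.npz"),load("top0.npz")
s=lambda x,y:((x+.5)/5-.5+155,(y+.5)/5-.5+205); t=lambda x,y:((x+.5)/5-.5+135,(y+.5)/5-.5+145)
def cen(c,box,th=45):
    x0,y0,x1,y1=box; g=c["pixels"].max(2)[y0:y1,x0:x1]; w=np.clip((110.-g)/80,0,1); w[g>110]=0
    n,l,st,ce=cv2.connectedComponentsWithStats((w>.3).astype(np.uint8)); k=1+np.argmax(st[1:,4]); w=w*(l==k)
    yy,xx=np.mgrid[y0:y1,x0:x1]; print(box,st[k]); return (w*xx).sum()/w.sum(),(w*yy).sum()/w.sum()
kn=cen(S,(202,233,216,254)),cen(T,(178,178,189,190))
fi=cen(S,(227,213,240,237)),cen(T,(206,187,217,200))
print(kn,fi)
P={"knob":tri(S,kn[0],T,kn[1]),"fin":tri(S,fi[0],T,fi[1])}
for n,a,b in[("RR",(62,198),(268,42)),("RL",(138,458),(42,188)),("usb",(222,353),(132,213)),("blue",(565,288),(309,414)),("red",(590,337),(264,447))]:
    P[n]=tri(S,s(*a),T,t(*b))
for n,(p,e) in P.items(): print(n,p.round(4),round(e,4))
RR,RL=P["RR"][0],P["RL"][0]; d=RL-RR; print("w",np.linalg.norm(d[:2]),"yaw from rear edge",np.arctan2(-d[0],d[1]))
RRp,RLp=plane(T,t(268,42),.034),plane(T,t(42,188),.034);d=RLp-RRp;print(RRp,RLp,np.linalg.norm(d),np.arctan2(-d[0],d[1]))
a=P["usb"]; 
# remote outline in top, plane .019
m=(T["pixels"].max(2)<90).astype(np.uint8); m[:212]=0;m[:,:172]=0;m[:,215:]=0;m[252:]=0
c=max(cv2.findContours(m,0,2)[0],key=cv2.contourArea); W=np.array([plane(T,p[0],.012)[:2] for p in c],np.float32); r=cv2.minAreaRect(W);print(r);print(cv2.boxPoints(r))
E
```

```text
(202, 233, 216, 254) [  2   3  12  18 157]
(178, 178, 189, 190) [ 2  2  7  8 35]
(227, 213, 240, 237) [  2   4   9  18 154]
(206, 187, 217, 200) [ 1  2  9 11 52]
((np.float64(208.6073345259392), np.float64(244.74826078314453)), (np.float64(182.9667142177841), np.float64(183.83880171184023))) ((np.float64(232.98661008958038), np.float64(225.63243752946724)), (np.float64(211.0366372260386), np.float64(194.15668956493298)))
knob [0.5944 0.3353 0.0605] 0.0015
fin [0.566  0.2695 0.0568] 0.0001
RR [0.6794 0.3224 0.0343] 0.0008
RL [0.6112 0.437  0.0328] 0.0031
usb [0.595  0.392  0.0402] 0.0007
blue [0.4921 0.3122 0.0187] 0.0023
red [0.478  0.335  0.0186] 0.001
w 0.13334790574332372 yaw from rear edge 0.5367181336615088
[0.67989464 0.3225132  0.034     ] [0.61251319 0.43701703 0.034     ] 0.1328585218038661 0.5318944039538471
((0.489859402179718, 0.3272218108177185), (0.09575527161359787, 0.043419212102890015), 31.492855072021484)
[[0.43769297 0.3207228 ]
 [0.4603748  0.283699  ]
 [0.5420258  0.33372083]
 [0.519344   0.37074462]]
```

```bash
cat >> h.py <<'E'
from scipy.spatial.transform import Rotation as Ro
YAW=.54; C0=np.array([.5946,.3488]); D=np.array([[np.cos(YAW),-np.sin(YAW)],[np.sin(YAW),np.cos(YAW)]])
def dock(p): return np.r_[D.T@(np.asarray(p)[:2]-C0),p[2]]
def go(x,y,z,flip=0):
    s=manip.get_state(); R=Ro.from_rotvec(s["eef_rot"])
    w=np.r_[C0+D@[x,y],z]; dx=np.r_[D[:,0],0]; dy=np.r_[D[:,1],0]
    if flip: dx,dy=-dx,-dy
    G=Ro.from_matrix(np.c_[-dx,dy,[0,0,-1]])
    print("t",round(s["time"],2),"dock",dock(s["position"]).round(4),"move(tool now)",R.inv().apply(w-s["position"]).round(4),"then rot",(R.inv()*G).as_rotvec().round(3),"F",s["force"].round(1),"w",round(s["gripper_width"],4),"world target",w.round(3))
E
python3 - <<'E'
from h import *
S,T=load("side0.npz"),load("top0.npz")
for n,c in(("knob",(.5944,.3353,.06)),("fin",(.566,.2695,.056)),("tail",(.449,.3022,.012)),("blue",(.4921,.3122,.019)),("red",(.478,.335,.019))): print(n,dock(c).round(4))
print("pot",dock(plane(T,(300,200),.04)),"edge",plane(T,(170,315),0).round(3))
go(-.007,-.0115,.15)
E
```

```text
knob [-0.0071 -0.0115  0.06  ]
fin [-0.0653 -0.0533  0.056 ]
tail [-0.1488  0.0349  0.012 ]
blue [-0.1067  0.0213  0.019 ]
red [-0.1071  0.0481  0.019 ]
pot [-0.19809137 -0.22414478  0.04      ] edge [0.289 0.387 0.   ]
t 0.1 dock [-0.2391  0.4023  0.2329] move(tool now) [-0.4641 -0.0986  0.083 ] then rot [-0.001 -0.001 -0.85 ] F [-0.3  0.  -0.1] w 0.0879 world target [0.595 0.335 0.15 ]
```

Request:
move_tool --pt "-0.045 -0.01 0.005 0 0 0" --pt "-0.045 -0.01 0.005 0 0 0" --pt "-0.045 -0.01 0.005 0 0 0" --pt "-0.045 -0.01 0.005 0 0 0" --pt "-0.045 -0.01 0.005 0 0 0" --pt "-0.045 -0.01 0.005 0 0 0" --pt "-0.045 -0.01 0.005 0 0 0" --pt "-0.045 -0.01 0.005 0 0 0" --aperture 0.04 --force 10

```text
refused: rows[0]: [-0.045, -0.01, 0.005, 0, 0, 0] is not of type 'object' (schema: type "object"). Nothing was moved.
```

Wrong form. The message asks for a list of objects with named fields, so I'll send the same numbers that way.

Request:
move_tool --rows '[{"tx": -0.045, "ty": -0.01, "tz": 0.005}, {"tx": -0.045, "ty": -0.01, "tz": 0.005}, {"tx": -0.045, "ty": -0.01, "tz": 0.005}, {"tx": -0.045, "ty": -0.01, "tz": 0.005}, {"tx": -0.045, "ty": -0.01, "tz": 0.005}, {"tx": -0.045, "ty": -0.01, "tz": 0.005}, {"tx": -0.045, "ty": -0.01, "tz": 0.005}, {"tx": -0.045, "ty": -0.01, "tz": 0.005}]' --aperture 0.04 --force 10

```text
time: 0.9
position: [0.5026, 0.3841, 0.193]
eef_rot: [-0.485, -3.103, 0.001]
force: [-0.0, 1.1, 0.4]
gripper_width: 0.0402
grasp_force: 0.0
```

Request:
move_tool --rows '[{"tx": -0.02, "ty": -0.004, "drz": -0.14}, {"tx": -0.02, "ty": -0.004, "drz": -0.14}, {"tx": -0.02, "drz": -0.14}, {"tx": -0.02, "drz": -0.14}, {"tx": -0.01, "drz": -0.14}, {"drz": -0.14}, {}]'

```text
time: 1.6
position: [0.5878, 0.372, 0.1929]
eef_rot: [0.824, -3.03, 0.0]
force: [0.1, 0.5, -0.2]
gripper_width: 0.04
grasp_force: 0.0
```

```bash
python3 -c "
from h import *
go(-.007,-.0115,.066)
c=cam('wrist');cv2.imwrite('pics/w0.png',c['pixels'][:,:,::-1]);np.savez('w0.npz',**c)"
```

```text
t 1.6 dock [0.0061 0.0234 0.1929] move(tool now) [ 0.0126 -0.035   0.1269] then rot [ 0.    -0.001 -0.009] F [ 0.1  0.5 -0.2] w 0.04 world target [0.595 0.335 0.066]
```

View pics/w0.png

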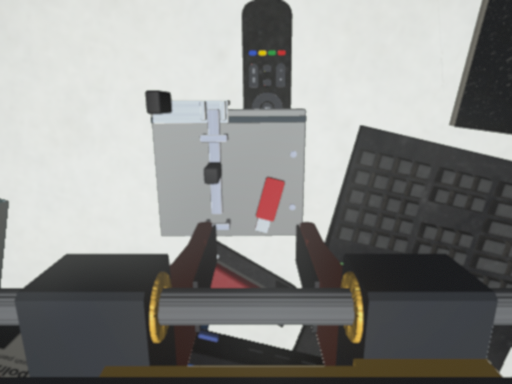

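The wrist view is square to the dock: rear edge from (163,236) to (303,235), knob top at (212,173), fin at (158,101), remote tail at (267,0). I'll check these against the earlier estimates.

```bash
python3 - <<'E'
from h import *
W,S=load("w0.npz"),load("side0.npz")
for n,p,z in(("rearR",(162.5,236),.034),("rearL",(303,235.5),.034),("knobtop",(211.5,170),.075),("fintop",(156,101),.075),("remL",(291.5,30),.019),("remR",(243,30),.019),("remL2",(291,95),.019),("remR2",(243,95),.019),("tail",(267,1),.019)): print(n,dock(plane(W,p,z)).round(4))
print(tri(W,(211.5,172),S,(208.6,243)))
E
```

```text
rearR [ 0.0596 -0.0663  0.034 ]
rearL [0.0603 0.0694 0.034 ]
knobtop [-0.0124 -0.0109  0.075 ]
fintop [-0.0659 -0.0508  0.075 ]
remL [-0.1253  0.0566  0.019 ]
remR [-0.1257  0.0143  0.019 ]
remL2 [-0.0707  0.0571  0.019 ]
remR2 [-0.0711  0.0133  0.019 ]
tail [-0.1483  0.0353  0.019 ]
(array([0.59390654, 0.33364964, 0.06294919]), np.float64(0.00020128811604854018))
```

Request:
move_tool --rows '[{"tx": 0.0075, "ty": -0.0172, "drz": -0.009}, {"tx": 0.0075, "ty": -0.0172}, {"tz": 0.043}, {"tz": 0.042}, {"tz": 0.042}, {}]' --aperture 0.04 --force 10

```text
time: 2.25
position: [0.5877, 0.3322, 0.0609]
eef_rot: [0.829, -3.018, 0.003]
force: [-0.8, -0.6, 0.5]
gripper_width: 0.0396
grasp_force: 0.0
```

```bash
python3 -c "
from h import *
go(-.009,-.011,.066)"
```

```text
t 2.25 dock [-0.0145 -0.0107  0.0609] move(tool now) [-0.0054 -0.0003 -0.0052] then rot [ 0.001 -0.012 -0.004] F [-0.8 -0.6  0.5] w 0.0396 world target [0.593 0.335 0.066]
```

Request:
move_tool --rows '[{}, {}, {}, {}, {}]' --aperture 0.0 --force 10

```text
time: 2.75
position: [0.5948, 0.3345, 0.0692]
eef_rot: [-0.836, 3.023, -0.003]
force: [1.2, -4.7, 5.4]
gripper_width: 0.0118
grasp_force: 10.0
```

Request:
move_tool --rows '[{"tx": -0.005}, {"tx": -0.005}, {"tx": -0.005}, {"tx": -0.005}, {"tx": -0.003}, {}, {}, {}]'

```text
time: 3.55
position: [0.6149, 0.3464, 0.0692]
eef_rot: [-0.835, 3.023, -0.002]
force: [3.0, -3.7, 3.0]
gripper_width: 0.0122
grasp_force: 10.0
```

```bash
python3 -c "
from h import *
go(.018,-.011,.066)"
```

```text
t 3.55 dock [ 0.0161 -0.0125  0.0692] move(tool now) [-0.0018  0.0015  0.0032] then rot [-0.003  0.005 -0.001] F [ 3.  -3.7  3. ] w 0.0122 world target [0.616 0.349 0.066]
```

Request:
move_tool --rows '[{}, {}, {}, {"tz": -0.03}, {"tz": -0.04}, {"tz": -0.03}, {"tx": 0.02, "ty": 0.01}]' --aperture 0.03

```text
time: 4.25
position: [0.595, 0.347, 0.1721]
eef_rot: [-0.833, 3.017, 0.002]
force: [-0.4, 0.7, -0.5]
gripper_width: 0.0299
grasp_force: 0.0
```

Request:
move_tool --rows '[{"tx": 0.025, "ty": 0.01}, {"tx": 0.025, "ty": 0.01}, {"tx": 0.025, "ty": 0.01}, {"tx": 0.025, "ty": 0.008}, {"tx": 0.024}, {}, {}]' --aperture 0.075

```text
time: 4.95
position: [0.4643, 0.3145, 0.167]
eef_rot: [-0.837, 3.027, 0.0]
force: [0.1, -0.2, -0.4]
gripper_width: 0.0748
grasp_force: 0.0
```

```bash
python3 -c "
from h import *
go(-.128,.0353,.015)
W,S=cam('wrist'),cam('side')
w=W['pixels'];cv2.imwrite('pics/w1.png',np.hstack([w[:,60:460],S['pixels'][100:484,100:400]])[:,:,::-1]);np.savez('w1.npz',**W)"
```

```text
t 4.95 dock [-0.1294  0.0376  0.167 ] move(tool now) [-0.0013 -0.0023  0.152 ] then rot [ 0.     0.001 -0.001] F [ 0.1 -0.2 -0.4] w 0.0748 world target [0.467 0.313 0.015]Traceback (most recent call last):
  File "<string>", line 5, in <module>
    w=W['pixels'];cv2.imwrite('pics/w1.png',np.hstack([w[:,60:460],S['pixels'][100:484,100:400]])[:,:,::-1]);np.savez('w1.npz',**W)
                                            ~~~~~~~~~^^^^^^^^^^^^^^^^^^^^^^^^^^^^^^^^^^^^^^^^^^^^
    return _nx.concatenate(arrs, 1, dtype=dtype, casting=casting)
           ~~~~~~~~~~~~~~~^^^^^^^^^^^^^^^^^^^^^^^^^^^^^^^^^^^^^^^
ValueError: all the input array dimensions except for the concatenation axis must match exactly, but along dimension 0, the array at index 0 has size 384 and the array at index 1 has size 284
```

Request:
move_tool --rows '[{"tx": -0.001, "ty": -0.002, "tz": 0.04}, {"tz": 0.04}, {"tz": 0.04}, {"tz": 0.02}, {"tz": 0.012}, {}, {}]'

```text
time: 5.75
position: [0.4669, 0.3134, 0.0151]
eef_rot: [-0.836, 3.027, 0.0]
force: [-0.1, 0.4, -0.2]
gripper_width: 0.075
grasp_force: 0.0
```

Request:
move_tool --rows '[{}, {}, {}, {}, {}]' --aperture 0.0 --force 30

```text
time: 6.25
position: [0.4661, 0.3129, 0.0151]
eef_rot: [-0.837, 3.027, -0.0]
force: [-0.8, -0.3, 4.8]
gripper_width: 0.0436
grasp_force: 30.0
```

```bash
python3 -c "
from h import *
go(-.228,.0353,.015)
W=cam('top')
cv2.imwrite('pics/t1.png',cv2.resize(W['pixels'][120:280,110:310],None,fx=3,fy=3)[:,:,::-1])"
```

```text
t 6.25 dock [-0.1287  0.0353  0.0151] move(tool now) [ 0.0993 -0.0001  0.0001] then rot [-0.     0.001 -0.001] F [-0.8 -0.3  4.8] w 0.0436 world target [0.381 0.262 0.015]
```

View pics/t1.png

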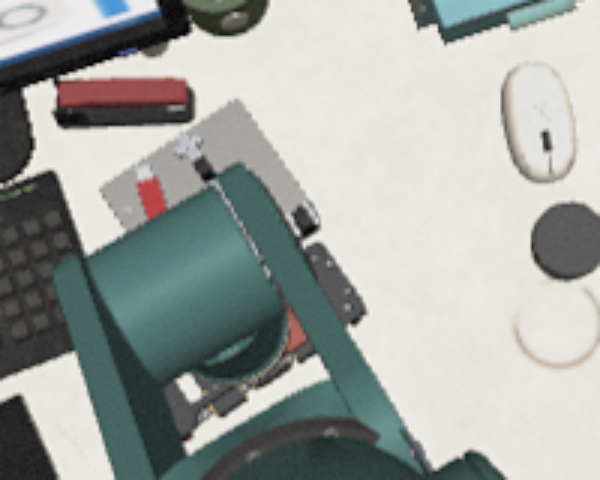

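The knob at (203,167) now sits close to the rear staple, so the bolt is back. The remote is gripped at 43.6 mm. Pulling it out.

Request:
move_tool --rows '[{"tx": 0.005, "tz": -0.001}, {"tx": 0.014}, {"tx": 0.016}, {"tx": 0.016}, {"tx": 0.016}, {"tx": 0.016}, {"tx": 0.016}, {"tx": 0.008}]'

```text
time: 7.1
position: [0.3719, 0.2569, 0.0155]
eef_rot: [0.836, -3.026, 0.001]
force: [-0.6, -0.3, -1.0]
gripper_width: 0.0439
grasp_force: 30.0
```

```bash
python3 -c "
from h import *
go(-.11,-.033,.12,1)"
```

```text
t 7.1 dock [-0.2383  0.0357  0.0155] move(tool now) [-0.1281 -0.0686 -0.1048] then rot [-0.004 -0.     3.141] F [-0.6 -0.3 -1. ] w 0.0439 world target [0.517 0.264 0.12 ]
```

Request:
move_tool --rows '[{"tz": -0.03}, {"tz": -0.04}, {"tz": -0.035}, {"tx": -0.03, "ty": -0.017}, {"tx": -0.03, "ty": -0.017}, {"tx": -0.03, "ty": -0.017}, {"tx": -0.028, "ty": -0.017}, {"drz": 0.14}]' --force 40

```text
time: 7.9
position: [0.5156, 0.2606, 0.121]
eef_rot: [-0.617, 3.075, 0.0]
force: [-0.5, 0.4, -0.1]
gripper_width: 0.0439
grasp_force: 40.0
```

Request:
move_tool --rows '[{"drz": 0.15}, {"drz": 0.15}, {"drz": 0.15}, {"drz": 0.15}, {"drz": 0.15}, {"drz": 0.15}, {"drz": 0.15}, {"drz": 0.15}]'

```text
time: 8.7
position: [0.5099, 0.2602, 0.1203]
eef_rot: [-1.233, -2.889, 0.001]
force: [-0.1, -0.4, -1.7]
gripper_width: 0.0439
grasp_force: 40.0
```

Request:
move_tool --rows '[{"drz": 0.15}, {"drz": 0.15}, {"drz": 0.15}, {"drz": 0.15}, {"drz": 0.15}, {"drz": 0.15}, {"drz": 0.15}, {"drz": 0.15}]'

```text
time: 9.5
position: [0.51, 0.2602, 0.1204]
eef_rot: [-2.649, -1.688, 0.001]
force: [-0.2, -0.4, -0.5]
gripper_width: 0.0437
grasp_force: 40.0
```

Request:
move_tool --rows '[{"drz": 0.15}, {"drz": 0.15}, {"drz": 0.15}, {"drz": 0.15}, {}, {}]'

```text
time: 10.1
position: [0.5101, 0.2602, 0.1205]
eef_rot: [3.026, 0.845, -0.001]
force: [-0.4, 0.1, -1.0]
gripper_width: 0.0434
grasp_force: 40.0
```

```bash
python3 -c "
from h import *
go(-.12,-.0325,.017,1)"
```

```text
t 10.1 dock [-0.118  -0.0325  0.1205] move(tool now) [-0.0019 -0.      0.1035] then rot [-0.     0.     0.005] F [-0.4  0.1 -1. ] w 0.0434 world target [0.508 0.259 0.017]
```

Request:
move_tool --rows '[{"tx": -0.001, "tz": 0.03}, {"tx": -0.001, "tz": 0.03}, {"tz": 0.02}, {"tz": 0.012}, {"tz": 0.007}, {"tz": 0.005}, {}, {}]'

```text
time: 10.9
position: [0.5091, 0.2594, 0.0173]
eef_rot: [-3.027, -0.84, -0.002]
force: [-0.5, -0.6, -0.7]
gripper_width: 0.0436
grasp_force: 40.0
```

Request:
move_tool --rows '[{}, {}, {}, {"tz": -0.04}, {"tz": -0.04}, {"tz": -0.04}, {}]' --aperture 0.075

```text
time: 11.6
position: [0.5123, 0.2607, 0.1423]
eef_rot: [-3.027, -0.839, -0.016]
force: [0.7, 1.1, 0.1]
gripper_width: 0.0752
grasp_force: 0.0
```

```bash
python3 -c "
from h import *
go(-.0655,-.0515,.069,1)"
```

```text
t 11.6 dock [-0.1159 -0.0332  0.1423] move(tool now) [0.0496 0.0182 0.0738] then rot [ 0.002 -0.01   0.001] F [0.7 1.1 0.1] w 0.0752 world target [0.565 0.271 0.069]
```

Request:
move_tool --rows '[{"tx": 0.025, "ty": 0.009}, {"tx": 0.0246, "ty": 0.009}, {"tz": 0.03}, {"tz": 0.03}, {"tz": 0.013}, {}, {}]' --aperture 0.035

```text
time: 12.3
position: [0.5603, 0.2694, 0.0639]
eef_rot: [3.027, 0.839, -0.0]
force: [-0.7, 0.1, -0.1]
gripper_width: 0.0351
grasp_force: 0.0
```

Request:
move_tool --rows '[{}, {}, {}, {}]' --aperture 0.0 --force 12

```text
time: 12.7
position: [0.5612, 0.2694, 0.0647]
eef_rot: [3.027, 0.839, 0.003]
force: [0.2, -1.8, 4.4]
gripper_width: 0.0117
grasp_force: 12.0
```

```bash
python3 -c "
from h import *
go(-.0655,.013,.069,1)"
```

```text
t 12.7 dock [-0.0695 -0.051   0.0647] move(tool now) [ 0.004  -0.064  -0.0043] then rot [ 0.001 -0.002  0.001] F [ 0.2 -1.8  4.4] w 0.0117 world target [0.532 0.326 0.069]
```

Request:
move_tool --rows '[{"ty": -0.006}, {"ty": -0.01}, {"ty": -0.01}, {"ty": -0.01}, {"ty": -0.01}, {"ty": -0.01}, {"ty": -0.008}, {}]' --force 20

```text
time: 13.5
position: [0.5291, 0.3232, 0.0647]
eef_rot: [3.023, 0.841, 0.005]
force: [4.2, -8.2, 6.1]
gripper_width: 0.0122
grasp_force: 20.0
```

```bash
python3 -c "
from h import *
go(-.0655,.015,.069,1)"
```

```text
t 13.5 dock [-0.0693  0.0117  0.0647] move(tool now) [ 0.0039 -0.0033 -0.0043] then rot [ 0.004 -0.002  0.003] F [ 4.2 -8.2  6.1] w 0.0122 world target [0.531 0.328 0.069]
```

Request:
move_tool --rows '[{"ty": -0.003}, {"ty": -0.001}, {}, {}]'

```text
time: 13.9
position: [0.5289, 0.3234, 0.0647]
eef_rot: [3.02, 0.839, 0.006]
force: [9.2, -18.8, 4.9]
gripper_width: 0.0119
grasp_force: 20.0
```

Request:
move_tool --rows '[{}, {}, {}, {"tz": -0.04}, {"tz": -0.04}, {"tx": -0.04}, {"tx": -0.04, "ty": 0.01}, {"tx": -0.04, "ty": 0.01}]' --aperture 0.03

```text
time: 14.7
position: [0.431, 0.2486, 0.1437]
eef_rot: [-3.026, -0.841, 0.0]
force: [0.1, 0.4, 0.3]
gripper_width: 0.0299
grasp_force: 0.0
```

Request:
move_tool --rows '[{"tx": -0.03, "ty": 0.015}, {"tx": -0.02, "ty": 0.01}, {}, {}]' --aperture 0.075

```text
time: 15.1
position: [0.403, 0.202, 0.1439]
eef_rot: [-3.027, -0.838, -0.001]
force: [-0.7, -0.6, -0.5]
gripper_width: 0.0583
grasp_force: 0.0
```

```bash
python3 -c "
from h import *
go(-.247,-.033,.016,1)
c=cam('wrist');cv2.imwrite('pics/w2.png',c['pixels'][:,:,::-1]);np.savez('w2.npz',**c)
c=cam('side');np.savez('s2.npz',**c)"
```

```text
t 15.1 dock [-0.2398 -0.0273  0.1439] move(tool now) [-0.0073  0.0057  0.1279] then rot [-0.    -0.001  0.   ] F [-0.7 -0.6 -0.5] w 0.0583 world target [0.4   0.194 0.016]
```

View pics/w2.png

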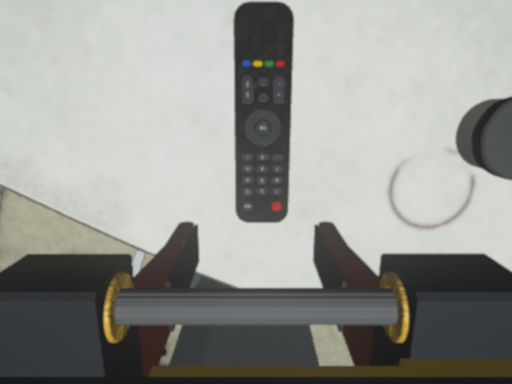

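The remote lies on the desk, buttons up, tail at (264,3), head with the red power key at (262,220); sides at about x=236–292 near the tail and 237–287 near the head. Next its dock coordinates, the height of the red key from two views, and the shutter and bolt positions.

```bash
python3 - <<'E'
from h import *
W,S=load("w2.npz"),load("s2.npz")
for n,p in(("tail",(264,2.5)),("head",(262,221)),("tL",(235,30)),("tR",(293,30)),("hL",(237,200)),("hR",(288,200)),("hm",(262.5,180))): print(n,dock(plane(W,p,.019)).round(4))
def red(c,box):
    x0,y0,x1,y1=box; i=c["pixels"].astype(int)[y0:y1,x0:x1]; w=np.clip(i[:,:,0]-np.maximum(i[:,:,1],i[:,:,2])-40,0,None); yy,xx=np.mgrid[y0:y1,x0:x1]; return ((w*xx).sum()/w.sum(),(w*yy).sum()/w.sum()) if w.sum() else None
a=red(W,(265,195,290,215)); X=plane(W,a,.019); print(a,dock(X)); q=proj(S,X); print(q)
b=red(S,tuple(int(v) for v in(q[0]-8,q[1]-8,q[0]+8,q[1]+8)));print(b)
if b: p,e=tri(W,a,S,b); print(p,dock(p),e)
cv2.imwrite("pics/s2.png",cv2.resize(S["pixels"][200:320,150:350],None,fx=4,fy=4,interpolation=2)[:,:,::-1])
E
```

```text
tail [-0.1015 -0.0325  0.019 ]
head [-0.2693 -0.0319  0.019 ]
tL [-0.1199 -0.0112  0.019 ]
tR [-0.1199 -0.0541  0.019 ]
hL [-0.2508 -0.0109  0.019 ]
hR [-0.2508 -0.0535  0.019 ]
hm [-0.2337 -0.0321  0.019 ]
(np.float64(275.95889724310774), np.float64(206.0967418546366)) [-0.25610502 -0.04352826  0.019     ]
[326.2672135  224.51640266]
(np.float64(326.4154411764706), np.float64(224.90073529411765))
[0.39699843 0.17954054 0.0178588 ] [-0.25650696 -0.04358123  0.0178588 ] 0.00011327043413586421
```

View pics/s2.png

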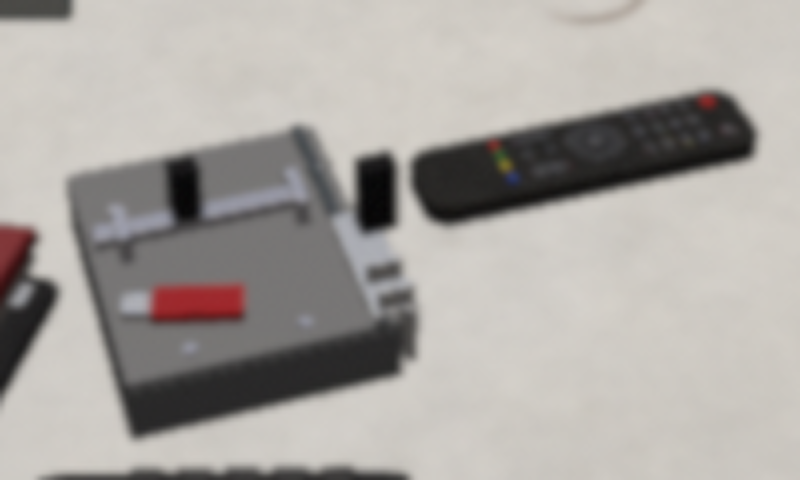

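Shutter open with fin at (375,190) and left bay covered, knob back at (183,188). Remote flat and aligned: tail x≈-0.100, y≈-0.032. Now I grip its head.

Request:
move_tool --rows '[{"tx": -0.007, "ty": 0.005, "tz": 0.02}, {"tz": 0.04}, {"tz": 0.04}, {"tz": 0.02}, {"tz": 0.0075}, {}, {}]' --aperture 0.075

```text
time: 15.9
position: [0.4003, 0.1942, 0.0167]
eef_rot: [-3.027, -0.84, -0.002]
force: [-0.4, -0.3, 0.6]
gripper_width: 0.0751
grasp_force: 0.0
```

Request:
move_tool --rows '[{}, {}, {}, {}]' --aperture 0.0 --force 25

```text
time: 16.3
position: [0.3996, 0.1937, 0.0166]
eef_rot: [3.027, 0.839, 0.001]
force: [0.0, -0.3, -0.6]
gripper_width: 0.0464
grasp_force: 0.0
```

Request:
move_tool --rows '[{"tx": 0.005}, {"tx": 0.012}, {"tx": 0.015}, {"tx": 0.015}, {"tx": 0.015}, {"tx": 0.012}, {"tx": 0.01}, {}]'

```text
time: 17.1
position: [0.4729, 0.2376, 0.0164]
eef_rot: [-3.027, -0.839, -0.003]
force: [1.2, 0.5, 3.0]
gripper_width: 0.0445
grasp_force: 25.0
```

```bash
python3 -c "
from h import *
go(-.123,-.032,.016,1)"
```

```text
t 17.1 dock [-0.1615 -0.0328  0.0164] move(tool now) [ 0.0385 -0.0008  0.0005] then rot [ 0.    -0.002  0.001] F [1.2 0.5 3. ] w 0.0445 world target [0.506 0.258 0.016]
```

Request:
move_tool --rows '[{"tx": 0.008}, {"tx": 0.01}, {"tx": 0.01}, {"tx": 0.005}, {"tx": 0.002}, {}, {}]'

```text
time: 17.8
position: [0.5003, 0.2544, 0.0164]
eef_rot: [3.027, 0.839, -0.003]
force: [-3.2, -1.4, 7.0]
gripper_width: 0.0442
grasp_force: 25.1
```

Request:
move_tool --rows '[{"tx": 0.002}, {"tx": 0.001}, {"tx": 0.001}, {}]'

```text
time: 18.2
position: [0.5029, 0.2562, 0.0164]
eef_rot: [3.027, 0.839, -0.005]
force: [-3.4, -2.0, 10.1]
gripper_width: 0.0447
grasp_force: 25.1
```

Request:
move_tool --rows '[{"tx": 0.001}, {"tx": 0.001}, {"tx": 0.001}, {}]'

```text
time: 18.6
position: [0.5055, 0.2577, 0.0164]
eef_rot: [3.027, 0.839, -0.005]
force: [-5.0, -2.3, 9.9]
gripper_width: 0.0443
grasp_force: 25.1
```

```bash
python3 -c "
from h import *
go(-.123,-.032,.016,1)
c=cam('wrist');np.savez('w3.npz',**c);d=cam('side')
cv2.imwrite('pics/w3.png',np.vstack([c['pixels'][:280],cv2.resize(d['pixels'][205:305,150:320],(512,301))])[:,:,::-1])"
```

```text
t 18.6 dock [-0.1233 -0.0323  0.0164] move(tool now) [ 0.0003 -0.0003  0.0003] then rot [-0.     0.003  0.001] F [-5.  -2.3  9.9] w 0.0443 world target [0.506 0.258 0.016]
```

View pics/w3.png

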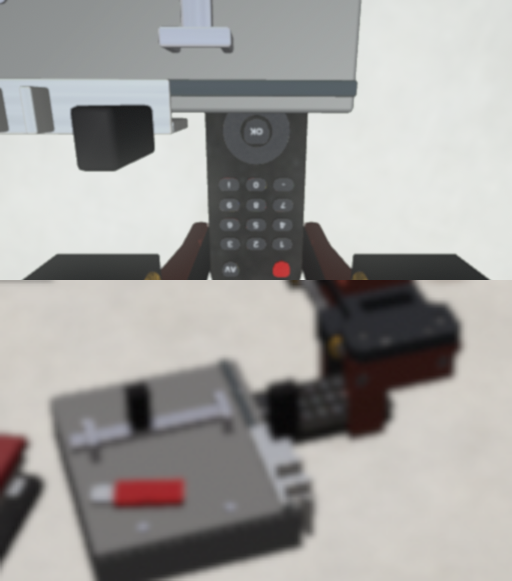

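The remote is inside the right bay, red key at (281,269) in the wrist view. I'll use that key to measure how far in it is.

```bash
python3 - <<'E'
from h import *
W=load("w3.npz"); i=W["pixels"].astype(int)
m=((i[:,:,0]-np.maximum(i[:,:,1],i[:,:,2]))>70).astype(np.uint8); m[:255]=0;m[290:]=0;m[:,:265]=0;m[:,300:]=0
M=cv2.moments(m); p=(M['m10']/M['m00'],M['m01']/M['m00']); print(p,M['m00'],dock(plane(W,p,.0185)))
print("front edge roof",dock(plane(W,(300,111),.034)))
E
```

```text
(281.0264317180617, 269.09251101321587) 227.0 [-0.13243186 -0.04377678  0.0185    ]
front edge roof [-0.05869923 -0.04842541  0.034     ]
```

Request:
move_tool --rows '[{"tx": 0.001}, {"tx": 0.001}, {"tx": 0.001}, {"tx": 0.001}, {}]'

```text
time: 19.2
position: [0.5068, 0.2586, 0.0163]
eef_rot: [3.026, 0.839, -0.012]
force: [-8.5, -6.6, 15.9]
gripper_width: 0.0445
grasp_force: 25.1
```

```bash
python3 -c "
from h import *
go(-.123,-.032,.016,1)"
```

```text
t 19.2 dock [-0.1217 -0.0323  0.0163] move(tool now) [-0.0013 -0.0003  0.0003] then rot [-0.001  0.008  0.001] F [-8.5 -6.6 15.9] w 0.0445 world target [0.506 0.258 0.016]
```

Request:
move_tool --rows '[{}, {}, {}, {}, {"tz": -0.03}, {"tz": -0.04}, {"tz": -0.04}, {}]' --aperture 0.075

```text
time: 20.0
position: [0.5146, 0.2621, 0.1313]
eef_rot: [-3.027, -0.839, -0.016]
force: [1.4, 0.5, 0.2]
gripper_width: 0.075
grasp_force: 0.0
```

Request:
move_tool --rows '[{"tx": -0.05}, {"tx": -0.05}, {}, {}]'

```text
time: 20.4
position: [0.4235, 0.2085, 0.1256]
eef_rot: [3.028, 0.838, -0.002]
force: [1.2, 0.9, 0.0]
gripper_width: 0.075
grasp_force: 0.0
```

```bash
python3 -c "
from h import *
go(-.123,-.032,.016,1)
c=cam('wrist');i=c['pixels'].astype(int);s=cam('side')
m=((i[:,:,0]-np.maximum(i[:,:,1],i[:,:,2]))>70).astype(np.uint8)
for k in cv2.connectedComponentsWithStats(m)[2:]: print(k)
n,l,st,ce=cv2.connectedComponentsWithStats(m)
for a,p in zip(st,ce):
  if a[4]>8 and a[4]<3000: print(a[4],p,dock(plane(c,p,.0185)))
cv2.imwrite('pics/f.png',np.vstack([c['pixels'][:280],cv2.resize(s['pixels'][205:305,150:320],(512,301))])[:,:,::-1])"
```

```text
t 20.4 dock [-0.2189 -0.0324  0.1256] move(tool now) [ 0.096  -0.0003  0.1095] then rot [-0.     0.001  0.   ] F [1.2 0.9 0. ] w 0.075 world target [0.506 0.258 0.016]
[[     0      0    512    384 196412]
 [   268     68     10     12    103]
 [   129    365     12     12     93]]
[[255.54865792 191.47642201]
 [272.50485437  73.81553398]
 [133.90322581 371.6344086 ]]
103 [272.50485437  73.81553398] [-0.13133024 -0.04358011  0.0185    ]
93 [133.90322581 371.6344086 ] [-0.38613043  0.07827251  0.0185    ]
```

View pics/f.png

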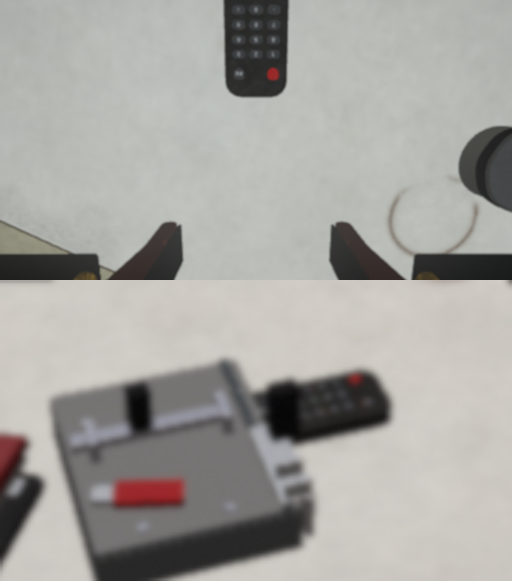

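The remote sits in the bay with its head end at (256,97), the red key has moved 125 mm, and bolt and shutter are unchanged. I'm handing it in.

```bash
python3 -c "
from workcell import manip
print(manip.close_job())"
```

```text
the job is handed in; nothing more can be done
None
```

I handed the job in at about 20 s: bolt back, shutter fully open, and the remote tail-first in the charging bay. I judged it against the back wall from the push force and the measured travel. The hand-in gave no verdict.

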